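Feel the bent guard's cut edge for burrs

ROBOT

A 6-joint arm with a two-finger parallel gripper is mounted at the origin on the work surface. World frame = base frame: x ahead of the robot, y to its left, z up, the work surface at z = 0. Lengths are in m, angles in rad, forces in N, time in s.
With the tool pointing down it reaches from about 0.325 to 0.775 m from the base axis. Payload 5.5 kg.
Tool frame: the origin (TCP) lies on the mounting face of the last link; the fingertips stand 182 mm ahead of it and the grasp point (between the pads) lies 163 mm ahead of it; z points along the fingers, y is the line along which they close (so a half turn about z gives the same grasp; the last joint's range is limited). The gripper opens to 88 mm and grips with 3 to 60 N. Pads are 20 mm wide; open, the fingers measure 115 mm over their backs; the gripper's body (75 mm by 178 mm) begins 61 mm behind the grasp point.
Start: joints at [1.176, 0.091, 1.231, -0, 1.82, -0.057], TCP at [0.199, 0.566, 0.405] pointing down, gripper open.
Joint ranges: [-2.87, 2.87], [-0.86, 2.18], [0.17, 2.46], [-1.51, 4.65], [0.06, 2.69], [-2.65, 2.65]. Speed limits (rad/s): [2.57, 2.57, 3.01, 3.14, 3.14, 3.14].

INTERFACE

Orientations are given as a unit quaternion [x, y, z, w].
In Python, from rig import sensors, optics, order gives the robot as it stands.
- The arm moves only by the tool arm_command, never from a script. Its argument "series" is a list of rows, each a list of 7 numbers: the turn, a rotation vector about the world's x, y, z in rad, then the shift along the world's x, y, z in cm, then the closure, from 0 (fully open) to 1 (shut). A call has 1 to 12 rows; each row shifts and turns the commanded pose from where the row before left it; what a row does not reach is not made up. A row lasts 1/8 s, in which the tool goes at most 62.5 mm and 10.7 degrees, less where a joint would pass 70% of its speed; a pose out of reach is approached as far as the arm can. A call is refused whole if a number of a shift passes 6.25 or a number of a turn 0.188, either way. A call with a gripper value outside its range is refused whole. The fingers move at their own pace and stop on an object; "force" is the grip in N (left out, the last holds). Time passes only in rows, so rows that do not move let the fingers close. It gives the time, the measured TCP pose, the force, the opening and the grip force at its end, in the units of the state.
- sensors.read_state(): the state, without advancing time (a new reading comes with each control period).
- optics.read_camera(name): name is "scene" or "top"; returns a dict with "image" (400x640x3 uint8, red, green, blue), "mtx" (3x3 intrinsics, pixels), "position" and "attitude" of the camera in the world. Camera axes: x right, y down, z forward; pixel columns grow to the right and rows downward; lengths in m; the calibration is good to about 2 mm. A picture is of the moment at which its call begins. There is no depth.
- order.hand_in(): hands the job in; it is judged then, once.
The state is a dict: "t": time; "joints": joint angles; "qd": joint speeds; "tau": joint torques, N m; "tool_pos": TCP position; "eef_rot": TCP orientation; "contact_force": force on the tool from outside, world axes, zero at the start; "torque": the same for the moment, N m; "width": opening from 0.0 (shut) to 1.0 (fully open); "finger_force": force on a finger pad.
Only numpy, scipy, OpenCV 4.12 (cv2) and the standard library are available. Lean on these libraries where they do the work, as an engineer would, in place of code of your own. Each camera call takes 0.05 s, during which the arm holds its last target. There are 200 camera calls.

TASK

Feel the freshly cut top edge of the bent aluminium guard for burrs: set your fingertips lightly on the top edge at the free end of its longer leg, stroke along the edge in touch with it, round the bend, to the free end of the shorter leg, then lift clear. Touch only from above and gently, so that the guard sinks only a little into its soft pads; do not pinch, lift or bottom it, and leave the loose things around it where they are.

Things in the scene. Friction and masses are not known exactly. Their poses are not given: they have to be found in the camera images.
- stand: Fixed aluminium T-slot cross table of a mill, 260 x 180 mm, 65 mm high, black hand knobs, at any yaw. Origin: centre of its underside on the bench; x along the slots. On soft pads it carries the guard: brown wooden base board 212 x 134 mm, top at 93 mm, with an upright bare aluminium wall 5 mm thick, 55 mm high.
- guard (a joint): How far the guard has sunk into its pads, m: 0 at rest, down positive. It moves only straight up and down, like a spring: about 1 mm per newton, bottomed at 12 mm; over 8 mm (8 N) is too hard. Springs back. Its wall, seen from above: 140 mm straight along the stand's +x (longer leg), then a 60 degree bend to the left and 100 mm straight (shorter leg).
- edge_start (a point): Middle of the wall's top edge at the free end of the longer leg: the start of the stroke; 148 mm above the bench at rest. Axes of all edge points as the stand's.
- edge_a (a point): Point on the top edge of the longer leg, 47 mm from edge_start.
- edge_b (a point): Point on the top edge of the longer leg, 93 mm from edge_start.
- edge_bend (a point): Point on the top edge at the bend, 140 mm from edge_start, where the shorter leg begins.
- edge_c (a point): Point on the top edge half way along the shorter leg, 50 mm from the bend.
- edge_end (a point): Middle of the wall's top edge at the free end of the shorter leg, 100 mm from the bend: the end of the stroke.
- spacer: Loose steel spacer ring, 26 mm across, 30 mm high, standing on the guard's base board inside the bend, about 50 mm or more from the wall. Origin at the centre of its underside. To be left alone.
- oil: Loose white plastic oil bottle with black cap, 52 mm across, 120 mm high, standing on the bench. Origin at the centre of its underside. To be left alone.
- spanner: Loose steel spanner, 160 mm long, lying on the bench. To be left alone.
- offcut: Loose wood offcut, 70 x 45 x 30 mm, on the bench. Origin at the centre of its underside. To be left alone.

How it is judged:
By the outcome, as a careful person would: the job done as asked, in the order asked, and still so for the second after the job is handed in, with the robot touching nothing.
It also fails if it takes over 48 s, if anything falls off the work surface, if the arm or the gripper's body presses on something with over 40 N, if the wrist force passes 120 N, or if a joint passes its speed limit or range.

## Working session

There is one attempt and no reset: what is moved stays moved. The work goes in short steps, Python scripts to look and compute and a tool call to move; the robot and the scene stay as the last step left them, time stands still between calls to the robot, and variables do not carry over. Pictures are saved under pics/ and viewed, at most 10 in all, crops included, and the job is handed in when it is done.

Besides the shell and the picture viewer there is one more tool, called after "Call:" in YAML: its name, and indented under it one key for each argument. arm_command: Moves the arm, as the interface text tells. Its arguments: {"type":"object","properties":{"series":{"type":"array"},"force":{"type":"number"}},"required":["series"]}

```bash
mkdir -p pics && python3 - <<'E'
from rig import sensors, optics
import cv2,numpy as np
for n in("scene","top"):
    c=optics.read_camera(n);cv2.imwrite(f"pics/{n}0.png",c["image"][:,:,::-1]);print(n,c["mtx"],c["position"],c["attitude"])
print(sensors.read_state())
E
```

```text
scene [[366.90287573   0.         323.99325976]
 [  0.         366.90287573 200.87381548]
 [  0.           0.           1.        ]] [ 1.26191407 -0.06462416  0.7182004 ] [ 0.66447815  0.61130218 -0.28292725 -0.32362107]
top [[374.18634409   0.         316.06412288]
 [  0.         374.18634409 202.08142561]
 [  0.           0.           1.        ]] [0.39402462 0.01322197 0.99187903] [ 0.71428283 -0.69471249  0.06783746 -0.05072145]
{'t': 0.1, 'joints': array([ 1.17629282e+00,  9.17741585e-02,  1.23173843e+00, -2.32437299e-06,
        1.81980761e+00, -5.67316100e-02]), 'qd': array([ 0.00058533, -0.00113697, -0.0024239 ,  0.0010098 ,  0.0004742 ,
       -0.00062635]), 'tau': array([ 2.55794315e-03, -4.47860456e+01, -4.07566881e+01,  7.01155351e-02,
        2.84695881e-02, -1.25180886e-04]), 'tool_pos': array([0.19887107, 0.56613759, 0.40364059]), 'eef_rot': array([ 1.68084471e-01,  9.85772217e-01, -8.42135983e-04, -1.92135692e-04]), 'contact_force': array([-0.13613612,  0.51557664,  0.2338288 ]), 'torque': array([ 0.00118572, -0.00545142, -0.0015315 ]), 'finger_force': 0.0, 'width': 1.0000988804143713}
```

View pics/scene0.png

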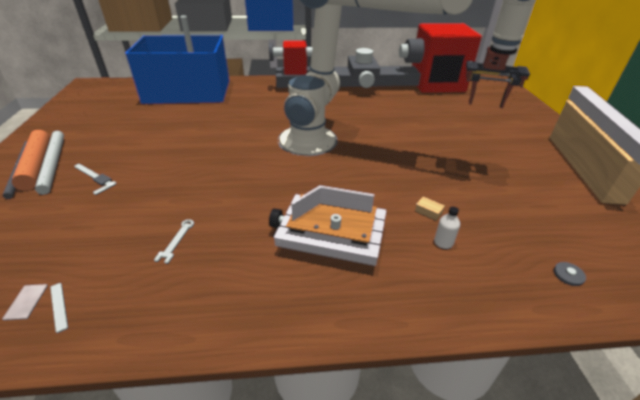

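View pics/top0.png

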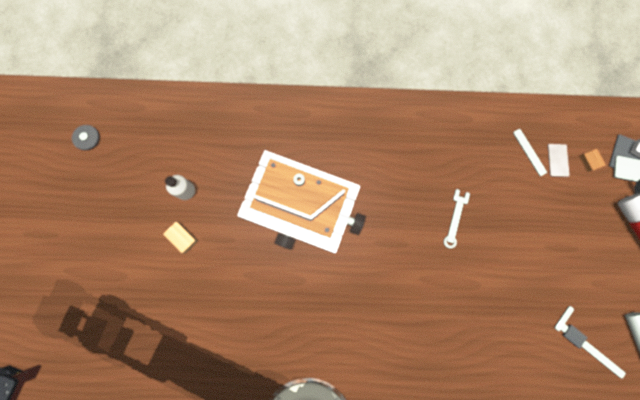

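The top view shows the stand around (300,200), with the wall running from about (256,196) through the bend at (311,217) to (345,192). The spacer is at (299,179) and the bottle at (180,187). I'll enlarge this area and work out the edge points.

```bash
cat > h.py <<'E'
import numpy as np,cv2
from scipy.spatial.transform import Rotation as R
from rig import optics
def ray(c,uv,z):
    d=R.from_quat(c["attitude"]).as_matrix()@np.linalg.solve(c["mtx"],[uv[0],uv[1],1.]);p=np.array(c["position"])
    return p+d*(z-p[2])/d[2]
def proj(c,P):
    q=R.from_quat(c["attitude"]).as_matrix().T@(np.array(P)-c["position"]);u=c["mtx"]@q;return u[:2]/u[2]
E
python3 - <<'E'
from h import *
c=optics.read_camera("top");im=c["image"]
cv2.imwrite("pics/c1.png",cv2.resize(im[145:255,235:370,::-1],None,fx=5.5,fy=5.5,interpolation=cv2.INTER_CUBIC))
s=optics.read_camera("scene")
cv2.imwrite("pics/c2.png",cv2.resize(s["image"][175:270,265:395,::-1],None,fx=6,fy=6,interpolation=cv2.INTER_CUBIC))
for uv in[(256,196),(311,217),(345,192)]:print(ray(c,uv,.148))
hsv=cv2.cvtColor(im,cv2.COLOR_RGB2HSV)
m=((hsv[...,1]<60)&(hsv[...,2]>150)).astype(np.uint8);m[:140]=0;m[260:]=0;m[:,:230]=0;m[:,370:]=0
m=cv2.morphologyEx(m,cv2.MORPH_CLOSE,np.ones((3,3)))
n,l,st,ce=cv2.connectedComponentsWithStats(m)
print(st,ce)
k,_=cv2.findContours(m,0,2)
r=cv2.minAreaRect(max(k,key=cv2.contourArea))
B=np.array([ray(c,b,.065)for b in cv2.boxPoints(r)]);print(B,B.mean(0),np.linalg.norm(np.diff(B,axis=0),axis=1))
E
```

```text
[0.54729728 0.13212573 0.148     ]
[0.50262314 0.0051867  0.148     ]
[ 0.56287765 -0.07148046  0.148     ]
[[     0      0    640    400 252185]
 [   237    150    123    104   3677]
 [   272    164      3      3      8]
 [   293    173     12     13    110]
 [   317    181      3      3      8]
 [   325    228      4      4     12]] [[319.80005155 199.4083867 ]
 [299.62387816 206.40794126]
 [272.875      164.875     ]
 [298.73636364 179.14545455]
 [318.125      181.875     ]
 [326.5        229.5       ]]
[[ 0.50921185  0.19069188  0.065     ]
 [ 0.68795797  0.13597897  0.065     ]
 [ 0.59319251 -0.13465701  0.065     ]
 [ 0.4192818  -0.07181187  0.065     ]] [0.55241103 0.03005049 0.065     ] [0.18693228 0.28674785 0.18491741]
```

View pics/c1.png

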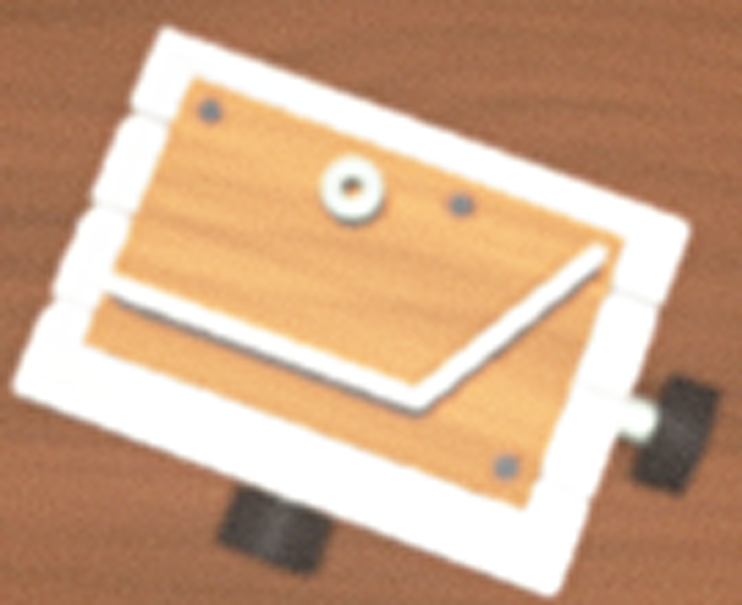

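View pics/c2.png

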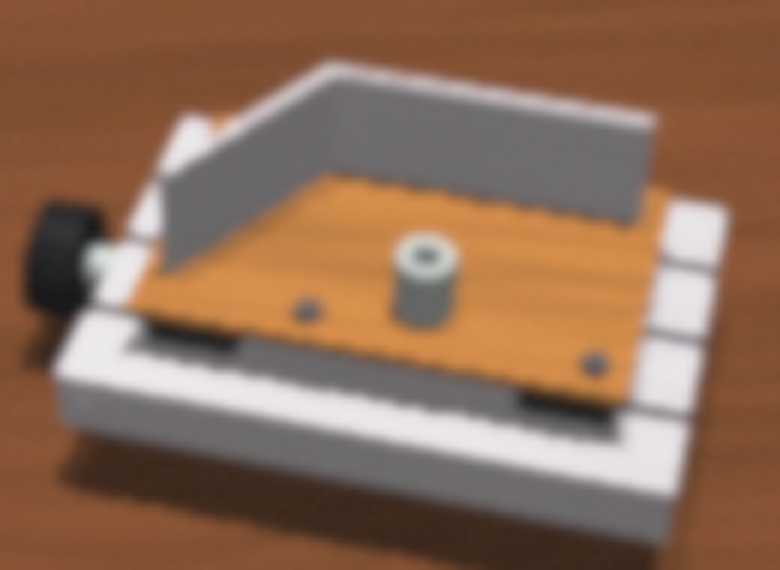

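The top crop shows the bend at (418,397), the short-leg end at (601,251) and the long-leg end near (107,284). In the scene crop they are at (335,70), (168,175) and (653,119). I'll cast rays from both views and fit the known 140/60°/100 shape as a rigid alignment.

```bash
cat > fit.py <<'E'
from h import *
T=optics.read_camera("top");S=optics.read_camera("scene")
a=np.radians(60);M=np.array([[-.14,0],[0,0],[.1*np.cos(a),.1*np.sin(a)]])
def fit(W):
    m,w=M.mean(0),W.mean(0);A=M-m;B=W-w
    th=np.arctan2((A[:,0]*B[:,1]-A[:,1]*B[:,0]).sum(),(A*B).sum());r=np.array([[np.cos(th),-np.sin(th)],[np.sin(th),np.cos(th)]])
    P=w+A@r.T;return th,P
for n,c,pts,o,k in(("top",T,[(107,284),(418,397),(601,251)],(235,145),5.5),("scene",S,[(653,119),(335,70),(168,175)],(265,175),6)):
    W=np.array([ray(c,((x+.5)/k-.5+o[0],(y+.5)/k-.5+o[1]),.148)[:2] for x,y in pts])
    th,P=fit(W);print(n,W.round(4).tolist(),"len",np.linalg.norm(np.diff(W,axis=0),axis=1).round(4),"yaw",np.degrees(th),P.round(4).tolist())
E
python3 fit.py
```

```text
top [[0.5466, 0.1365], [0.5031, 0.0061], [0.567, -0.0688]] len [0.1375 0.0984] yaw -108.8427779640425 [[0.5471, 0.1381], [0.5019, 0.0056], [0.5677, -0.0697]]
scene [[0.5468, 0.1387], [0.5035, 0.0078], [0.5698, -0.0659]] len [0.1379 0.0991] yaw -108.11913478838876 [[0.5468, 0.1404], [0.5033, 0.0074], [0.57, -0.0671]]
```

Both views agree within about 2 mm, and the lengths and 148 mm height match. Start is about (0.547, 0.139), bend (0.503, 0.0065) and end (0.569, -0.068). I'll approach with the fingers shut.

Call:
arm_command:
  series:
    - [0, 0, 0, 2.9, -3.56, -0.3, 1]
    - [0, 0, 0, 2.9, -3.56, -0.3, 1]
    - [0, 0, 0, 2.9, -3.56, -0.3, 1]
    - [0, 0, 0, 2.9, -3.56, -0.3, 1]
    - [0, 0, 0, 2.9, -3.56, -0.3, 1]
    - [0, 0, 0, 2.9, -3.56, -0.3, 1]
    - [0, 0, 0, 2.9, -3.56, -0.3, 1]
    - [0, 0, 0, 2.9, -3.56, -0.3, 1]
    - [0, 0, 0, 2.9, -3.56, -0.3, 1]
    - [0, 0, 0, 2.9, -3.56, -0.3, 1]
    - [0, 0, 0, 2.9, -3.56, -0.3, 1]
    - [0, 0, 0, 2.9, -3.56, -0.3, 1]
  force: 10

```text
t: 1.8
tool_pos: [0.5476, 0.1376, 0.3686]
eef_rot: [0.168, 0.986, 0.0, 0.0]
contact_force: [0.3, 1.0, -0.9]
width: 0.003
finger_force: 0.0
```

Call:
arm_command:
  series:
    - [0, 0, 0, 0, 0, 0, 1]
    - [0, 0, 0, 0, 0, 0, 1]
    - [0, 0, 0, 0, 0, 0, 1]
    - [0, 0, 0, 0, 0, 0, 1]

```text
t: 2.3
tool_pos: [0.5463, 0.1398, 0.369]
eef_rot: [0.167, 0.986, 0.0, 0.0]
contact_force: [-1.5, 0.5, 0.3]
width: 0.009
finger_force: 0.0
```

```bash
python3 - <<'E'
from h import *
from rig import sensors
ims=[]
for n,(x,y) in(("top",(235,130)),("scene",(265,130))):
    c=optics.read_camera(n);im=c["image"][:,:,::-1].copy()
    im=cv2.resize(im[y:y+140,x:x+135],None,fx=2.9,fy=4/1.38,interpolation=cv2.INTER_CUBIC)
    for P in[(.547,.139,.148),(.5026,.0065,.148),(.5688,-.0684,.148),(.5463,.1398,.187)]:
        u=proj(c,P);cv2.circle(im,(int((u[0]-x+.5)*2.9),int((u[1]-y+.5)*2.9)),2,(0,0,255),-1)
    ims.append(im)
cv2.imwrite("pics/c3.png",np.hstack(ims))
print(np.mean([sensors.read_state()["contact_force"] for _ in range(3)],0))
E
```

```text
[0.83499199 0.07801028 0.62295933]
```

View pics/c3.png

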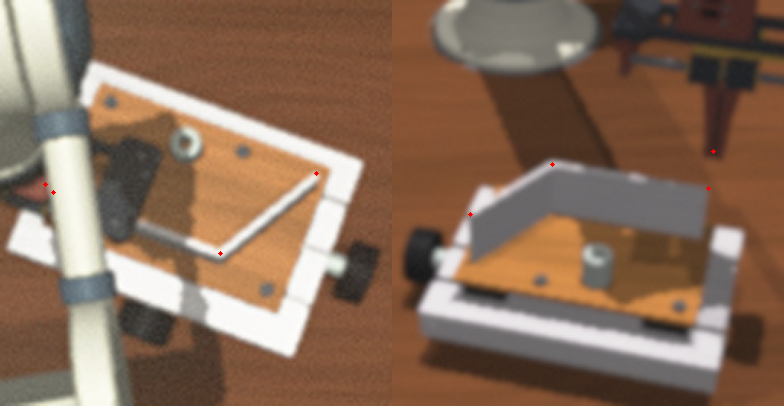

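The dots fall on the wall's corners in both views, and the shut fingertips sit above the free end of the long leg. Going down.

Call:
arm_command:
  series:
    - [0, 0, 0, 0, 0, -1.0, 1]
    - [0, 0, 0, 0, 0, -1.0, 1]
    - [0, 0, 0, 0, 0, -1.0, 1]
    - [0, 0, 0, 0, 0, -0.5, 1]
    - [0, 0, 0, 0, 0, -0.2, 1]
    - [0, 0, 0, 0, 0, 0, 1]
    - [0, 0, 0, 0, 0, 0, 1]

```text
t: 3.28
tool_pos: [0.5469, 0.1389, 0.3321]
eef_rot: [0.168, 0.986, 0.0, 0.0]
contact_force: [-0.0, -0.2, 0.7]
width: 0.001
finger_force: 0.0
```

Call:
arm_command:
  series:
    - [0, 0, 0, 0, 0, -0.1, 1]
    - [0, 0, 0, 0, 0, -0.1, 1]
    - [0, 0, 0, 0, 0, -0.1, 1]
    - [0, 0, 0, 0, 0, 0, 1]
    - [0, 0, 0, 0, 0, 0, 1]

```text
t: 3.9
tool_pos: [0.5469, 0.1389, 0.3288]
eef_rot: [0.168, 0.986, 0.0, 0.0]
contact_force: [0.6, 1.1, 0.8]
width: 0.008
finger_force: 0.4
```

Call:
arm_command:
  series:
    - [0, 0, 0, 0, 0, -0.1, 1]
    - [0, 0, 0, 0, 0, -0.1, 1]
    - [0, 0, 0, 0, 0, 0, 1]
    - [0, 0, 0, 0, 0, 0, 1]

```text
t: 4.4
tool_pos: [0.5469, 0.1389, 0.3268]
eef_rot: [0.168, 0.986, 0.0, 0.0]
contact_force: [-0.4, 0.8, 3.0]
width: 0.007
finger_force: 1.3
```

Call:
arm_command:
  series:
    - [0, 0, 0, 0, 0, 0, 1]

```text
t: 4.53
tool_pos: [0.5469, 0.1389, 0.3268]
eef_rot: [0.168, 0.986, 0.0, 0.0]
contact_force: [-0.6, 0.2, 3.2]
width: 0.004
finger_force: 1.4
```

Call:
arm_command:
  series:
    - [0, 0, 0, 0, 0, 0, 1]

```text
t: 4.65
tool_pos: [0.5469, 0.1389, 0.3267]
eef_rot: [0.168, 0.986, 0.0, 0.0]
contact_force: [-0.5, 0.5, 2.3]
width: 0.005
finger_force: 1.4
```

Contact at about 3 N with about 3 mm of sink. Stroking along the long leg.

Call:
arm_command:
  series:
    - [0, 0, 0, -0.185, -0.55, 0, 1]
    - [0, 0, 0, -0.185, -0.55, 0, 1]
    - [0, 0, 0, -0.185, -0.55, 0, 1]
    - [0, 0, 0, -0.185, -0.55, 0, 1]
    - [0, 0, 0, -0.185, -0.55, 0, 1]
    - [0, 0, 0, -0.185, -0.55, 0, 1]
    - [0, 0, 0, -0.185, -0.55, 0, 1]
    - [0, 0, 0, -0.185, -0.55, 0, 1]

```text
t: 5.65
tool_pos: [0.5319, 0.0945, 0.3267]
eef_rot: [0.168, 0.986, 0.0, 0.0]
contact_force: [0.5, 1.7, 3.3]
width: 0.003
finger_force: 1.5
```

Call:
arm_command:
  series:
    - [0, 0, 0, -0.185, -0.55, 0, 1]
    - [0, 0, 0, -0.185, -0.55, 0, 1]
    - [0, 0, 0, -0.185, -0.55, 0, 1]
    - [0, 0, 0, -0.185, -0.55, 0, 1]
    - [0, 0, 0, -0.185, -0.55, 0, 1]
    - [0, 0, 0, -0.185, -0.55, 0, 1]
    - [0, 0, 0, -0.185, -0.55, 0, 1]
    - [0, 0, 0, -0.185, -0.55, 0, 1]

```text
t: 6.65
tool_pos: [0.5171, 0.0505, 0.3266]
eef_rot: [0.168, 0.986, 0.0, -0.0]
contact_force: [0.9, 1.8, 3.4]
width: 0.007
finger_force: 1.5
```

Call:
arm_command:
  series:
    - [0, 0, 0, -0.185, -0.55, 0, 1]
    - [0, 0, 0, -0.185, -0.55, 0, 1]
    - [0, 0, 0, -0.185, -0.55, 0, 1]
    - [0, 0, 0, -0.185, -0.55, 0, 1]
    - [0, 0, 0, -0.185, -0.55, 0, 1]
    - [0, 0, 0, -0.185, -0.55, 0, 1]
    - [0, 0, 0, -0.185, -0.55, 0, 1]
    - [0, 0, 0, -0.15, -0.55, 0, 1]
    - [0, 0, 0, 0, 0, 0, 1]

```text
t: 7.78
tool_pos: [0.5026, 0.0062, 0.3266]
eef_rot: [0.169, 0.986, -0.001, -0.0]
contact_force: [-0.9, -0.4, 2.9]
width: 0.009
finger_force: 1.5
```

Call:
arm_command:
  series:
    - [0, 0, 0, 0.37, -0.415, 0, 1]
    - [0, 0, 0, 0.37, -0.415, 0, 1]
    - [0, 0, 0, 0.37, -0.415, 0, 1]
    - [0, 0, 0, 0.37, -0.415, 0, 1]
    - [0, 0, 0, 0.37, -0.415, 0, 1]
    - [0, 0, 0, 0.37, -0.415, 0, 1]
    - [0, 0, 0, 0.37, -0.415, 0, 1]
    - [0, 0, 0, 0.37, -0.415, 0, 1]
    - [0, 0, 0, 0.37, -0.415, 0, 1]

```text
t: 8.9
tool_pos: [0.5363, -0.0307, 0.3266]
eef_rot: [0.168, 0.986, -0.0, -0.0]
contact_force: [-1.2, 0.7, 2.9]
width: 0.003
finger_force: 1.5
```

Call:
arm_command:
  series:
    - [0, 0, 0, 0.37, -0.415, 0, 1]
    - [0, 0, 0, 0.37, -0.415, 0, 1]
    - [0, 0, 0, 0.37, -0.415, 0, 1]
    - [0, 0, 0, 0.37, -0.415, 0, 1]
    - [0, 0, 0, 0.37, -0.415, 0, 1]
    - [0, 0, 0, 0.37, -0.415, 0, 1]
    - [0, 0, 0, 0.37, -0.415, 0, 1]
    - [0, 0, 0, 0.37, -0.415, 0, 1]
    - [0, 0, 0, 0.37, -0.415, 0, 1]
    - [0, 0, 0, 0, 0, 0, 1]
    - [0, 0, 0, 0, 0, 0, 1]

```text
t: 10.28
tool_pos: [0.5696, -0.0682, 0.3269]
eef_rot: [0.168, 0.986, -0.0, 0.001]
contact_force: [1.5, -1.0, 2.3]
width: 0.006
finger_force: 1.4
```

At the free end of the short leg and still in touch. Lifting clear.

Call:
arm_command:
  series:
    - [0, 0, 0, 0, 0, 0.5, 1]
    - [0, 0, 0, 0, 0, 1.0, 1]
    - [0, 0, 0, 0, 0, 2, 1]
    - [0, 0, 0, 0, 0, 2, 1]
    - [0, 0, 0, 0, 0, 2, 1]
    - [0, 0, 0, 0, 0, 1.5, 1]
    - [0, 0, 0, 0, 0, 0, 1]
    - [0, 0, 0, 0, 0, 0, 1]
    - [0, 0, 0, 0, 0, 0, 1]

```text
t: 11.4
tool_pos: [0.5694, -0.0678, 0.4154]
eef_rot: [0.168, 0.986, 0.0, -0.001]
contact_force: [-0.3, -0.5, -0.4]
width: 0.004
finger_force: 0.0
```

```bash
python3 - <<'E'
from h import *
from rig import sensors
c=optics.read_camera("scene");cv2.imwrite("pics/s2.png",c["image"][100:320,120:520,::-1])
print(sensors.read_state()["tool_pos"])
E
```

```text
[ 0.56941148 -0.0678128   0.41555693]
```

View pics/s2.png

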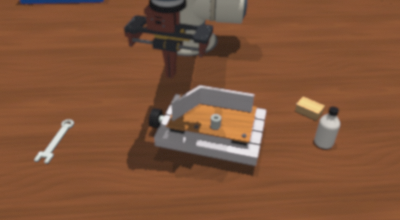

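The gripper is clear above the guard at (170,70). The spacer (215,122), bottle (327,130), offcut (310,107) and spanner (55,140) are where they were.

```bash
python3 -c "
from rig import order
print(order.hand_in())"
```

```text
the job is handed in; nothing more can be done
None
```

I stroked the guard's top edge from the long leg's free end, round the bend, to the short leg's free end at about 3 N (about 3 mm of sink by fingertip height). Then I lifted clear with the loose things where they were, and handed the job in at about 11.5 s.

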